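Thread the mandrel through the clamped ring and lock it

TASK

The brass ring is clamped for engraving and the steel mandrel lies in the cradle in front of it. Push the mandrel through the ring until its wooden knob sits flush against the end of the cradle; only then press the green button fully down and let it spring back, to lock the mandrel. Leave the mandrel home, and do not disturb the orange-handled graver, the brass dish or the jar.

Things in the scene. Friction and masses are not known exactly. Their poses are not given: they have to be found in the camera images.
- fixture: Fixed fixture: dark base 200 x 90 x 12 mm with an aluminium cradle and a blue clamp plate. Origin at bench level under the middle of the cradle's rear end face (base starts there too); x runs level along the cradle to the ring (push direction), z up. Clamp plate across at x = 136 to 144 mm, 60 mm wide, 84 mm high, two screw heads to 90 mm. The bench behind the cradle (x below 0) is clear.
- cradle_stop (a point): Middle of the cradle's rear end face, on the ring's axis, 50 mm above the bench; same axes as the fixture. The knob's front face comes to rest here. The cradle is 120 mm long, 44 mm wide, an open-topped channel 20 mm wide inside, flat floor 43 mm and side walls 55 mm above the bench.
- ring_center (a point): Centre of the brass ring in the blue clamp plate, 140 mm ahead of cradle_stop and 50 mm above the bench; inside diameter 17 mm, 12 mm long (x = 134 to 146 mm of the fixture), same axes as the fixture. Fixed, open right through the plate; beyond the plate nothing is in the way.
- mandrel: Loose steel rod, 14 mm thick, about 0.2 kg, lying in the channel (3 mm play each side), nose 14 to 24 mm short of the ring. On its rear end a wooden knob, 34 mm diameter, 22 mm long, overhangs the cradle. Origin on the axis at the knob's front face, x to the nose, 50 mm above the bench; knob's flat rear face at x = -22 mm. Slides at a few N, may roll; 55 to 65 mm to home, where it stops hard.
- mandrel_nose (a point): Tip of the mandrel, 175 mm ahead of mandrel on its axis; the last 12 mm taper to 6 mm diameter. When home it stands 35 mm beyond the ring's centre.
- control_box: Fixed grey box 100 x 90 x 45 mm (x, y, z) carrying the green button on its top; origin at bench level under its centre, z up.
- lock_button_top (a point): Centre of the top of the green button, 36 mm diameter, in a black collar of 52 mm; 67 mm above the bench when up. Moves with the button.
- lock_button (a joint): Travel of the green button, pressed straight down: 0 = up, 0.006 m = fully down. Spring: starts to move at 1.5 N, fully down at 5 N, springs back by itself.
- graver: Loose orange-handled graver lying on the bench, 140 mm long, 26 mm thick; origin under its middle. Leave alone.
- dish: Loose brass dish, 84 mm across, 30 mm high; origin under its centre. Leave alone.
- jar: Loose closed amber glass jar, 52 mm diameter, 60 mm high; origin under its centre. Leave alone.
Not all that is in view belongs to the job. Of the things that look like the mandrel, the smallest one is meant.

How it is judged:
By the outcome, as a careful person would: the job done as asked, in the order asked, and still so for the second after the job is handed in, with the robot touching nothing.
It also fails if it takes over 40 s, if anything falls off the work surface, if the arm or the gripper's body presses on something with over 40 N, if the wrist force passes 120 N, or if a joint passes its speed limit or range.

ROBOT

A 6-joint arm with a two-finger parallel gripper is mounted at the origin on the work surface. World frame = base frame: x ahead of the robot, y to its left, z up, the work surface at z = 0. Lengths are in m, angles in rad, forces in N, time in s.
With the tool pointing down it reaches from about 0.275 to 0.775 m from the base axis. Payload 14.6 kg.
Tool frame: the origin (TCP) lies at the very end of the fingers, on their centre line; the grasp point (between the pads) lies 19 mm behind it; z points along the fingers, y is the line along which they close (so a half turn about z gives the same grasp; the last joint's range is limited). The gripper opens to 85 mm and grips with 20 to 120 N. Pads are 22 mm wide; open, the fingers measure 114 mm over their backs; the gripper's body (76 mm by 85 mm) begins 54 mm behind the grasp point. The pads swing forward as they close: fully open they stand 13 mm farther back than shut.
Start: joints at [-1.401, 0.263, -0.048, 1.259, 0, 1.415], TCP at [0.168, -0.498, 0.197] pointing down, gripper open.
Joint ranges: [-2.65, 2.65], [-0.89, 1.7], [-1.18, 1.37], [-2.13, 2.11], [-1.35, 1.29], [-3.14, 3.14]. Speed limits (rad/s): [1.89, 1.89, 2.57, 2.79, 3.14, 3.14].

INTERFACE

Orientations are given as a rotation vector (axis times angle).
In Python, from cell import movep, movel, movej, release, close, hold, solve_ik, camera, camera_info, MotionError, job_done, current_time, current_joint_positions, current_qvel, current_joint_efforts, current_tool_pos, current_eef_rot, current_force, current_ft_torque, current_width, current_gripper_force gives the robot as it stands. Calls block until the motion is done:
- movep(position, orientation): joint-space move of the TCP to a pose.
- movel(position, rot=None, v=0.15, until_force=None): straight line of the TCP; rot=None keeps the orientation; v is the mean speed in m/s. With until_force (N) it stops when the force on the tool has changed by that much, and returns True; else False.
- movej(angles): joint-space move.
- release() and close(effort=None): open the fingers fully, or close them until they stop; effort is the grip in N (None keeps the last).
- hold(seconds).
- solve_ik(position, orientation): joint angles nearest the present ones, or None.
- camera(name): name is "scene" or "top"; returns the picture (384x512x3 uint8, blue, green, red); there is no depth.
- camera_info(name): a dict with "mtx" (3x3 intrinsics, pixels), "R" (3x3) and "t" (3): a world point X has camera coordinates R X + t. Camera axes: x right, y down, z forward; pixel columns grow to the right and rows downward; lengths in m; the calibration is good to about 2 mm. A picture is of the moment at which its call begins. camera_info takes no time and is no camera call.
A pose or a line that the arm cannot do raises MotionError and nothing moves.
- job_done(): hands the job in; it is judged then, once.
Readings, each from a call of its own:
- current_time(): time.
- current_joint_positions(): joint angles.
- current_qvel(): joint speeds.
- current_joint_efforts(): joint torques, N m.
- current_tool_pos(): TCP position.
- current_eef_rot(): TCP orientation.
- current_force(): force on the tool from outside, world axes, zero at the start.
- current_ft_torque(): the same for the moment, N m.
- current_width(): finger opening in m.
- current_gripper_force(): force on a finger pad.
Only numpy, scipy, OpenCV 4.12 (cv2) and the standard library are available. Lean on these libraries where they do the work, as an engineer would, in place of code of your own. Each camera call takes 0.05 s, during which the arm holds its last target. There are 200 camera calls.

## Working session

There is one attempt and no reset: what is moved stays moved. The work goes in short steps, each a Python script; the robot and the scene stay as the last script left them, time stands still between calls to the robot, and variables do not carry over. Pictures are saved under pics/ and viewed, at most 10 in all, crops included, and the job is handed in when it is done.

```bash
mkdir -p pics; python3 - <<'E'
from cell import *
import cv2
for n in("scene","top"):
    i=camera(n);cv2.imwrite(f"pics/{n}0.png",i)
    c=camera_info(n);print(n,c["mtx"].round(1).tolist(),c["R"].round(3).tolist(),c["t"].round(3).tolist())
print(current_time(),current_eef_rot())
E
```

```text
scene [[396.4, 0.0, 256.2], [0.0, 396.4, 185.7], [0.0, 0.0, 1.0]] [[-0.023, 1.0, -0.011], [0.813, 0.012, -0.583], [-0.582, -0.022, -0.813]] [0.019, -0.367, 1.518]
top [[368.8, 0.0, 253.4], [0.0, 368.8, 190.8], [0.0, 0.0, 1.0]] [[0.026, -1.0, 0.011], [-0.995, -0.027, -0.097], [0.097, -0.009, -0.995]] [-0.029, 0.519, 1.143]
0.1 [-3.09924789e+00 -5.07712739e-01 -1.02025762e-06]
```

View pics/scene0.png

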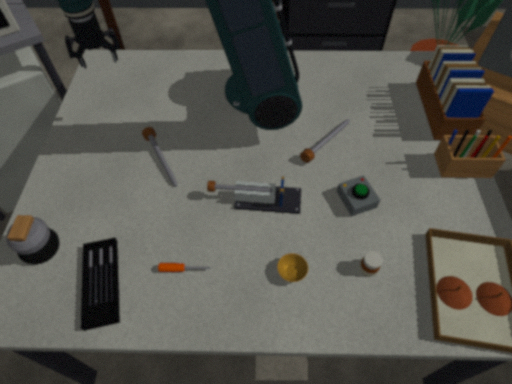

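View pics/top0.png

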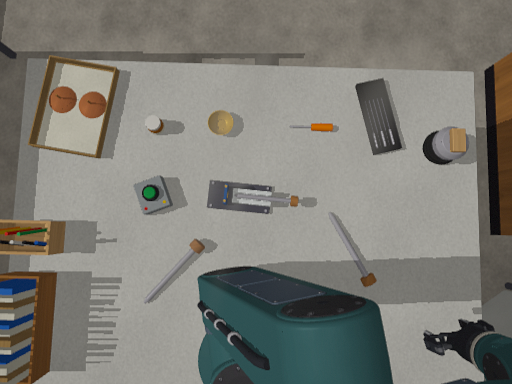

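The knob is at top (295,201) and scene (212,186). The fixture base spans top x 208-273, with the push direction image-left (about +y). The button is at top (150,193) and scene (361,190). The two larger mandrels are decoys. Next I'll enlarge the fixture and button.

```bash
python3 - <<'E'
import cv2,numpy as np
a=cv2.imread("pics/top0.png");b=cv2.imread("pics/scene0.png")
A=cv2.resize(a[165:225,195:315],(780,390),interpolation=cv2.INTER_CUBIC)
cv2.imwrite("pics/topc.png",A)
cv2.imwrite("pics/scenec.png",cv2.resize(b[165:225,195:315],(780,390),interpolation=cv2.INTER_CUBIC))
E
```

```text
(no output)
```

View pics/topc.png

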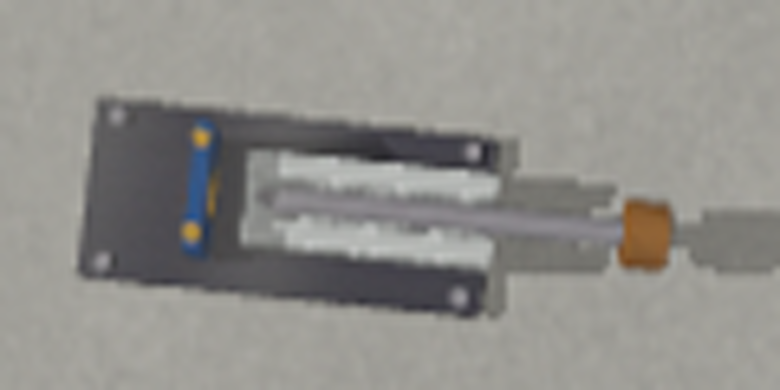

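View pics/scenec.png

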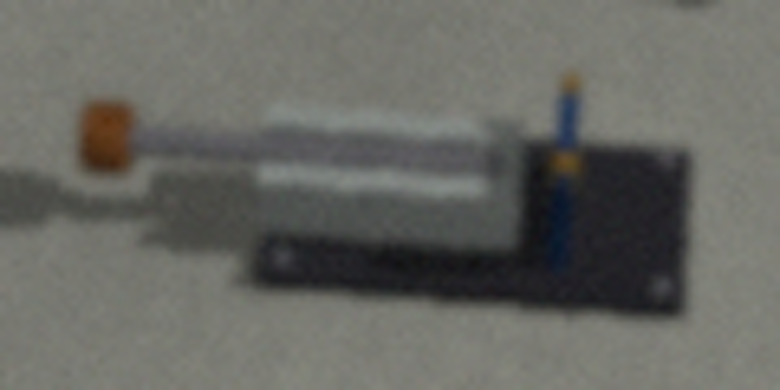

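```bash
cat > h.py <<'E'
import numpy as np,cv2
from cell import *
CI={n:camera_info(n) for n in("scene","top")}
def ray(n,p):
    c=CI[n];d=c["R"].T@np.linalg.solve(c["mtx"],[p[0],p[1],1.]);return -c["R"].T@c["t"],d
def plane(n,p,z):
    o,d=ray(n,p);return o+d*(z-o[2])/d[2]
def tri(p,q):
    (o,d),(o2,e)=ray("top",p),ray("scene",q)
    s=np.linalg.lstsq(np.c_[d,-e],o2-o,rcond=None)[0];a,b=o+d*s[0],o2+e*s[1]
    return (a+b)/2,np.linalg.norm(a-b)
def blob(img,lo,hi,box):
    x0,y0,x1,y1=box
    m=cv2.inRange(cv2.cvtColor(img[y0:y1,x0:x1],cv2.COLOR_BGR2HSV),lo,hi)
    n,l,s,c=cv2.connectedComponentsWithStats(m);k=1+np.argmax(s[1:,4])
    return c[k]+[x0,y0],s[k]+[x0,y0,0,0,0]
def crop(x,y):return ((x+.5)/6.5-.5+195,(y+.5)/6.5-.5+165)
E
python3 - <<'E'
from h import *
np.set_printoptions(precision=4,suppress=True)
a=cv2.imread("pics/top0.png");b=cv2.imread("pics/scene0.png")
O=((5,110,60),(22,255,255));G=((45,110,60),(80,255,255))
ka,kb=blob(a,*O,(283,190,312,212)),blob(b,*O,(203,176,222,196))
print("knob",ka,kb,tri(ka[0],kb[0]),plane("top",ka[0],.05))
ga,gb=blob(a,*G,(130,170,180,220)),blob(b,*G,(335,170,385,215))
print("button",ga,gb,tri(ga[0],gb[0]),plane("top",ga[0],.067))
C=np.array([plane("top",crop(*p),.012)[:2] for p in((498,138),(480,318),(80,275),(98,98))])
print("base",C,np.linalg.norm(np.roll(C,-1,0)-C,axis=1))
r=(C[0]+C[1])/2;f=(C[2]+C[3])/2;u=(f-r)/np.linalg.norm(f-r);print("origin",r,"u",u,np.degrees(np.arctan2(u[1],u[0])))
# scene view of base corners visible: front-right, near right
S=[tri(crop(*p),crop(*q)) for p,q in(((498,138),(255,285)),((80,275),(690,150)),((98,98),(683,312)))]
print("base tri",S)
# base screws, clamp screws
P=np.array([plane("top",crop(*p),.088)[:2] for p in((201,135),(191,232))]);print("clamp mid",P.mean(0),(P.mean(0)-r)@u,(P.mean(0)-r)@[-u[1],u[0]])
W=np.array([plane("top",crop(*p),.055)[:2] for p in((500,177),(492,265))]);print("cradle rear",W.mean(0),(W.mean(0)-r)@u,(W.mean(0)-r)@[-u[1],u[0]],np.linalg.norm(W[0]-W[1]))
print("knob in fixture",(plane("top",ka[0],.055)[:2]-r)@u,(plane("top",ka[0],.055)[:2]-r)@[-u[1],u[0]])
E
```

```text
knob (array([293.7015, 200.6716]), array([290, 196,   8,  10,  67])) (array([210.9062, 185.4688]), array([208, 181,   7,  10,  64])) (array([ 0.4902, -0.1421,  0.052 ]), np.float64(0.003307714128714971)) [ 0.4902 -0.1407  0.05  ]
button (array([148.8595, 192.2314]), array([143, 186,  13,  13, 121])) (array([361.2674, 188.5   ]), array([356, 184,  11,  10,  86])) (array([0.5031, 0.3029, 0.0645]), np.float64(0.00185596108575507)) [0.5029 0.3032 0.067 ]
base [[ 0.5389 -0.0722]
 [ 0.4499 -0.0652]
 [ 0.4658  0.1315]
 [ 0.5534  0.1259]] [0.0893 0.1973 0.0878 0.1986]
origin [ 0.4944 -0.0687] u [0.0769 0.997 ] 85.59030492792553
base tri [(array([ 0.5399, -0.0737,  0.0035]), np.float64(0.002116531689214046)), (array([0.4658, 0.1308, 0.0123]), np.float64(0.001289421002681817)), (array([0.554 , 0.125 , 0.0077]), np.float64(0.0028241905929273395))]
clamp mid [0.5055 0.0709] 0.14001716640823378 -0.0003743343390270777
cradle rear [ 0.4945 -0.0696] -0.0009145616237579023 -0.00014060890278810975 0.04206173974660149
knob in fixture -0.0715963503840424 -0.0009398176611105837
```

Everything agrees: the base measures 198 x 88 mm, the clamp is at 140.0 mm, and the knob's front face is about 60.6 mm short of home. Now I'll approach and push with closed fingers.

```bash
cat >> h.py <<'E'
from scipy.spatial.transform import Rotation as Ro
u=np.array([.0769,.997,0]);r0=np.array([.4944,-.0690,0])
def fx(s,z):return r0+u*s+[0,0,z]
def down(x):return Ro.from_matrix(np.c_[x,np.cross([0,0,-1],x),[0,0,-1]]).as_rotvec()
E
python3 - <<'E'
from h import *
np.set_printoptions(precision=4,suppress=True)
q=current_joint_positions()
c=[(max(abs(np.array(s)-q)),k) for k in(1,-1) if (s:=solve_ik(fx(-.114,.15),down(k*u))) is not None]
print(c);k=min(c)[1]
close(40);movep(fx(-.114,.15),down(k*u));movel(fx(-.114,.037),v=.12)
print(current_tool_pos(),current_time(),current_force())
hit=movel(fx(-.085,.037),v=.03,until_force=1.5)
p=current_tool_pos();print(hit,(p-r0)@u,current_force())
hit=movel(fx(-.050,.037),v=.03,until_force=20)
p=current_tool_pos();print(hit,(p-r0)@u,current_force(),current_time())
cv2.imwrite("pics/top1.png",cv2.resize(camera("top")[150:240,195:345],(780,468),interpolation=cv2.INTER_CUBIC))
E
```

```text
[(np.float64(0.8844381657033653), 1), (np.float64(3.4262202812588116), -1)]
[ 0.486  -0.1829  0.0376] 3.6083 [ 0.0005  0.6401 -0.6159]
False -0.08511695006089155 [0.0606 0.1365 0.2993]
False -0.050116040080307504 [-0.1214  0.3461  0.4866] 6.0417
```

View pics/top1.png

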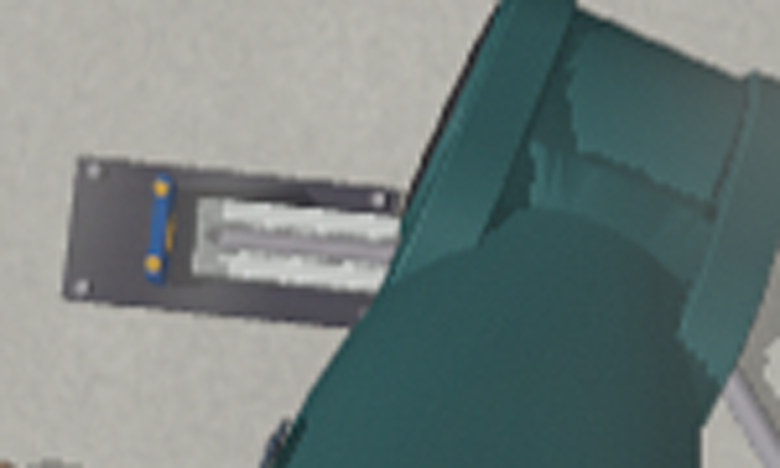

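The nose has not moved (still at about (210,238) in this crop) and there is no contact force. I'll check the finger width and the scene view.

```bash
python3 - <<'E'
from h import *
print(current_width(),current_tool_pos(),current_eef_rot(),current_gripper_force())
cv2.imwrite("pics/s2.png",cv2.resize(camera("scene")[130:230,170:320],(750,500),interpolation=cv2.INTER_CUBIC))
E
```

```text
0.0001367914512325915 [ 0.49054372 -0.11899005  0.03700497] [ 2.30547671e+00  2.13405369e+00 -2.10320705e-05] 0.0
```

View pics/s2.png

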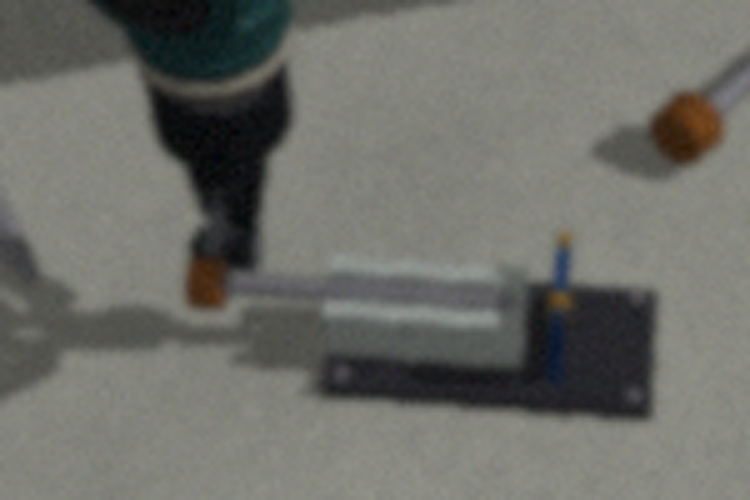

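```bash
python3 - <<'E'
from h import *
def pr(n,X):
    c=CI[n];v=c["mtx"]@(c["R"]@X+c["t"]);return v[:2]/v[2]
t=np.array(current_tool_pos())
for X in(t,t+[0,0,.073],fx(-.0716,.05)):print(X,(pr("scene",X)-[170,130])*5,pr("top",X))
print(current_force(),current_ft_torque())
E
```

```text
[ 0.49054733 -0.11898437  0.03698317] [247.78418188 292.84975352] [286.27505796 200.66670843]
[ 0.49054733 -0.11898437  0.10998317] [236.90917447 219.96678281] [288.75921322 198.91309349]
[ 0.48889396 -0.1403852   0.05      ] [210.73714824 277.71679479] [293.58581985 201.08609881]
[-0.56689014  0.08713709 -0.29529739] [ 0.01552145 -0.03995906 -0.0378224 ]
```

```bash
python3 - <<'E'
from h import *
def pr(n,X):
    c=CI[n];v=c["mtx"]@(c["R"]@X+c["t"]);return (v[:2]/v[2])
# start pose TCP (gripper open), tool y direction from start rotvec
R=Ro.from_rotvec([-3.09924789,-.507712739,0]).as_matrix();t=np.array([.168,-.498,.197])
out=[]
for n in("scene","top"):
    im=cv2.imread(f"pics/{n}0.png");P=[t+R@[0,s*.05,-.013] for s in(-1,0,1)]
    x0,y0=(int(v) for v in pr(n,P[1])-[36,30]);x0=min(max(x0,0),440);y0=min(max(y0,0),324)
    c=cv2.resize(im[y0:y0+60,x0:x0+72],None,fx=5,fy=5)
    for p in P:cv2.circle(c,tuple(int(v) for v in (pr(n,p)-[x0,y0]+.5)*5),3,(0,0,255),-1)
    out.append(c);print(n,[pr(n,p).round(1) for p in P])
cv2.imwrite("pics/start.png",np.hstack(out))
E
```

```text
scene [array([119.6,  69.7]), array([103.7,  72.8]), array([87.6, 76. ])]
top [array([418.9, 330. ]), array([437. , 324.1]), array([455. , 318.2])]
```

View pics/start.png

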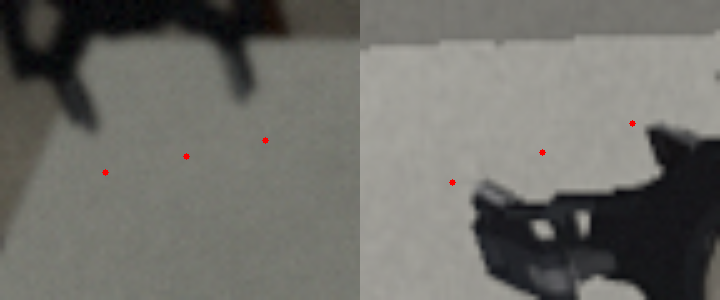

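```bash
python3 - <<'E'
from h import *
np.set_printoptions(precision=4,suppress=True)
R=Ro.from_rotvec([-3.09924789,-.507712739,0]).as_matrix();t=np.array([.168,-.498,.197])
# tip pixels: in start.png (5x); scene crop origin, top crop origin
def pr(n,X):
    c=CI[n];v=c["mtx"]@(c["R"]@X+c["t"]);return v[:2]/v[2]
m=t+R@[0,0,-.013]
o={n:np.clip((pr(n,m)-[36,30]).astype(int),0,[440,324]) for n in CI}
for s,tp,T in(((95,128),(655-360,130),1),((245,98),(482-360,186),-1)):
    # scene left tip is lower y ; top right tip is lower y
    X,e=tri(np.array(tp)/5-.5+o["top"],np.array(s)/5-.5+o["scene"]);print(X,e,"pred",t+R@[0,T*.05,-.013],"diff",X-(t+R@[0,T*.05,-.013]))
E
```

```text
[ 0.1897 -0.536   0.2483] 0.001117109157201977 pred [ 0.184  -0.5454  0.2099] diff [0.0058 0.0094 0.0384]
[ 0.1609 -0.449   0.249 ] 0.002189593110217726 pred [ 0.152  -0.4506  0.2101] diff [0.0088 0.0016 0.039 ]
```

The start picture shows the fingertips about 38 mm higher than the reported TCP. So they passed over the knob without touching it. I'll check the tool offset by gently touching the clear bench behind the knob.

```bash
python3 - <<'E'
from h import *
np.set_printoptions(precision=4,suppress=True)
movel(fx(-.05,.06),v=.1);movel(fx(-.125,.06),v=.12);movel(fx(-.125,.0),v=.12);hold(.2)
print(movel(fx(-.125,-.048),v=.02,until_force=4),current_tool_pos(),current_force())
movel(np.array(current_tool_pos())+[0,0,.002],v=.02);hold(.1)
print(current_tool_pos(),current_force(),current_time())
i=camera("scene");cv2.imwrite("pics/s3f.png",i);cv2.imwrite("pics/s3.png",cv2.resize(i[140:240,170:290],(780,650))[:600])
E
```

```text
True [ 0.4848 -0.1936 -0.034 ] [-1.2079  1.0266  9.7576]
[ 0.4848 -0.1936 -0.0321] [ 0.3408  0.6557 -0.0732] 10.1
```

View pics/s3.png

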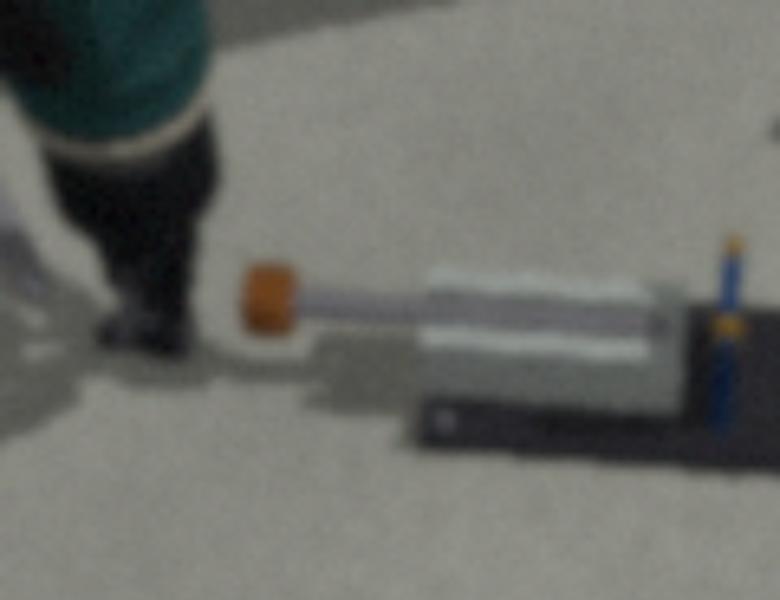

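```bash
python3 - <<'E'
from h import *
np.set_printoptions(precision=4,suppress=True)
i=cv2.imread("pics/s3f.png");g=cv2.cvtColor(i,cv2.COLOR_BGR2GRAY)
print(g[178:198,182:204])
def pr(n,X):
    c=CI[n];v=c["mtx"]@(c["R"]@X+c["t"]);return v[:2]/v[2]
t=np.array([.4848,-.1936,.002]);print(pr("scene",t),[pr("scene",t+s*.011*u) for s in(-1,1)],pr("scene",t+[.0145,0,0]))
for p in((195,194),(199,194)):print(plane("scene",p,.002))
E
```

```text
[[135 124  94  52  20  21  12  11  13  10  13  11  17  20  11  19  20  47
   82 113 128 131]
 [136 131 110  67  31  20  11  13  11  16  20  20  18  14  15  22  24  53
   93 116 129 134]
 [133 134 118  87  48  21  18  18  14  18  23  21  15  18  14  13  35  62
   97 127 131 132]
 [133 135 123  99  55  29  26  29  25  20  25  13  19  14   5  14  32  64
  102 127 133 133]
 [131 133 124 106  64  30  31  33  27  21  24  19  18   8  16  16  31  60
  103 127 132 133]
 [120 128 128 112  80  48  37  33  32  23  18  18  15  14  11  17  36  65
  104 127 133 133]
 [103 112 121 119 104  76  53  43  33  29  21  16  14   8  16  16  41  80
  114 131 134 132]
 [ 89  97 113 120 118  98  70  51  42  36  23  15  18  14  17  17  44  89
  120 134 135 133]
 [ 84  90  98 110 114 100  77  58  47  38  23  17  19  17  15  25  44  88
  118 131 132 132]
 [ 84  84  89  97  99  89  72  51  50  42  29  22  25  14  19  13  43  79
  113 128 133 129]
 [ 87  84  85  84  73  67  60  51  49  47  42  37  31  23  18  21  43  71
  107 120 128 130]
 [ 85  81  78  69  57  47  52  51  48  42  36  39  29  22  23  26  45  65
  1
[... 211 characters left out ...]
  69  44  34  38  44  41  36  27  21  16  16  23  22  33  47  61
   77  97 104 110]
 [ 83  79  69  61  50  49  52  52  45  38  30  24  25  12  20  31  41  62
   73  83  90 102]
 [ 84  81  78  75  73  69  72  67  67  60  53  44  35  33  35  41  49  68
   76  82  82  89]
 [ 85  85  84  82  86  85  85  81  81  78  69  66  62  58  55  56  65  73
   80  85  82  84]
 [ 85  87  85  87  91  89  89  84  81  82  86  76  78  72  78  76  77  83
   81  86  88  87]
 [ 93 101  99 100 103  94  90  89  87  84  88  86  87  83  82  86  83  86
   85  88  93  90]]
[196.8264 193.2304] [array([193.3594, 192.9626]), array([200.2975, 193.4984])] [196.3109 197.0808]
[ 0.4878 -0.199   0.002 ]
[ 0.4876 -0.1865  0.002 ]
```

The bench contact came at reported z = -0.034, so the real tip is 34 mm above the reported TCP, and xy agrees. I'll push at reported z = 0.003, which is a true 37 mm.

```bash
python3 - <<'E'
from h import *
np.set_printoptions(precision=4,suppress=True)
D=-.034
movel(fx(-.125,.037+D),v=.1)
hit=movel(fx(-.085,.037+D),v=.04,until_force=2)
print(hit,(current_tool_pos()-r0)@u,current_force())
for s in(-.085,-.06,-.042):
    if (current_tool_pos()-r0)@u>s-.002: continue
    hit=movel(fx(s,.037+D),v=.035,until_force=18)
    print(hit,(current_tool_pos()-r0)@u,current_force(),current_time())
    if hit:break
cv2.imwrite("pics/s4f.png",camera("scene"));a=cv2.imread("pics/s4f.png")
k=blob(a,(5,110,60),(22,255,255),(200,174,245,200));print(k[0])
E
```

```text
False -0.08505039731495447 [-0.0342  0.9953 -0.9356]
False -0.0598714729920644 [ 0.0321 -0.6943  0.4536] 12.6667
False -0.041789865681619805 [-0.0536  0.2708  0.7811] 13.3333
[228.6757 187.1622]
```

```bash
python3 - <<'E'
from h import *
np.set_printoptions(precision=4,suppress=True)
hit=movel(fx(-.020,.003),v=.02,until_force=12)
print(hit,(current_tool_pos()-r0)@u,current_force(),current_time())
hold(.2);print(current_force())
movel(fx(-.07,.003),v=.1);movel(fx(-.07,.13),v=.2)
P=[]
for n,b in(("scene",(200,174,250,205)),("top",(255,180,312,212))):
    i=camera(n);cv2.imwrite(f"pics/{n}5.png",i)
    try:print(n,blob(i,(5,110,60),(22,255,255),b))
    except Exception as e:print(n,e)
i=cv2.imread("pics/scene5.png");cv2.imwrite("pics/s5.png",cv2.resize(i[160:225,200:320],(780,422)))
E
```

```text
True -0.03525172741845496 [-1.4594 -3.756   2.156 ] 13.9417
[ 0.6884 -2.7365  1.9327]
scene (array([230.8226, 187.3065]), array([228, 183,   7,  10,  62]))
top (array([274.0615, 198.7846]), array([271, 194,   7,  10,  65]))
```

View pics/s5.png

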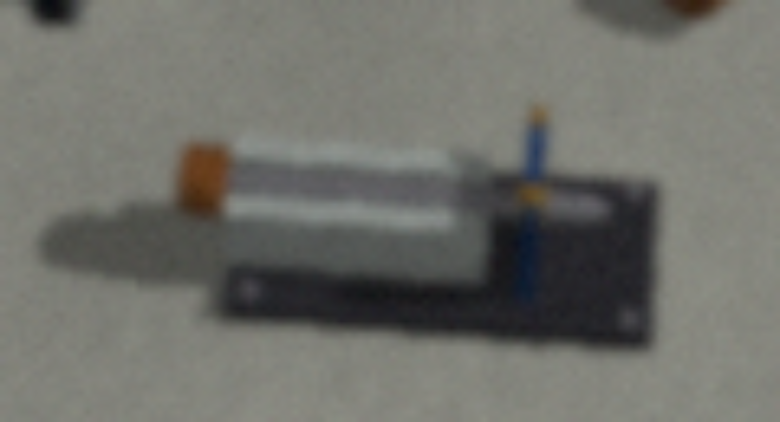

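The nose is through the ring and the knob (200,180 in the crop) looks flush. I'll confirm with a second, firmer push before touching the button.

```bash
python3 - <<'E'
from h import *
np.set_printoptions(precision=4,suppress=True)
print("knob s",(tri((274.06,198.78),(230.82,187.31))[0]-r0)@u)
movel(fx(-.07,.003),v=.2);movel(fx(-.043,.003),v=.1);hold(.1)
hit=movel(fx(-.020,.003),v=.02,until_force=25)
print(hit,(current_tool_pos()-r0)@u,current_force(),current_time())
hold(.1);print((current_tool_pos()-r0)@u,current_force())
movel(fx(-.07,.003),v=.1);movel(fx(-.07,.11),v=.2)
i=camera("scene");j=camera("top");O=((5,110,60),(22,255,255))
p,q=blob(j,*O,(255,180,312,212))[0],blob(i,*O,(200,174,250,205))[0]
print(p,q,(tri(p,q)[0]-r0)@u,current_time())
E
```

```text
knob s -0.012631373717104486
True -0.03551048423422291 [-0.6666 -3.8851  2.234 ] 17.45
-0.035454334281575024 [-0.171  -3.7261  3.5871]
[274.0152 198.7576] [230.8333 187.3   ] -0.01252637176644258 18.8333
```

Both pushes stop at the same place (-0.0355 m), with 12 N and with 25 N, so the mandrel is home. Next is the button.

```bash
python3 - <<'E'
from h import *
np.set_printoptions(precision=4,suppress=True)
B=np.array([.503,.303,0])
movel(B+[0,0,.09],v=.25);movel(B+[0,0,.045],v=.15);hold(.15)
h1=movel(B+[0,0,.015],v=.015,until_force=1.5);z1=current_tool_pos()[2];print(h1,z1,current_force(),current_time())
h2=movel(B+[0,0,.015],v=.015,until_force=12);print(h2,current_tool_pos()[2]-z1,current_force());hold(.3)
print(current_tool_pos(),current_force())
j=camera("scene");cv2.imwrite("pics/press.png",j)
movel(B+[0,0,.06],v=.1);movel(B+[-.12,0.0,.13],v=.25);hold(.3);print(current_force(),current_time())
i=camera("scene");t=camera("top");cv2.imwrite("pics/end.png",i);cv2.imwrite("pics/endt.png",t)
G=((45,110,60),(80,255,255));O=((5,110,60),(22,255,255))
for nm,f in(("press",j),("end",i)):
    try:print(nm,blob(f,*G,(335,170,385,215)))
    except Exception as e:print(nm,e)
try:
    p,q=blob(t,*O,(255,180,312,212))[0],blob(i,*O,(200,174,250,205))[0];print(p,q)
except Exception as e:print(e)
E
```

```text
True 0.03130445398356079 [0.6102 0.6162 2.3578] 22.3833
True -0.0043590981448343655 [-2.4385 -1.8938  9.8615]
[0.5031 0.303  0.0269] [-2.392  -1.1389 11.9462]
[-0.2199  0.1565  0.9715] 24.7583
press (array([362.7273, 192.5909]), array([359, 191,   8,   4,  22]))
end (array([361.2697, 188.5056]), array([356, 184,  12,  10,  89]))
[274.0152 198.7576] [230.8507 186.9254]
```

View pics/end.png

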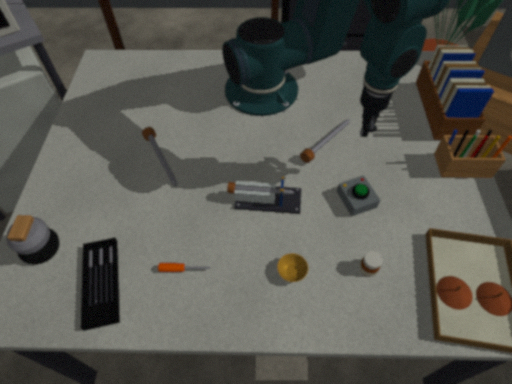

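The button bottomed at 12 N (about 6 mm of travel) and sprang back to (361,188.5). The knob is unchanged at (231,187), the graver, dish and jar haven't moved, and the arm is clear.

```bash
python3 -c "
from cell import *
print(job_done())"
```

```text
the job is handed in; nothing more can be done
None
```

The job is handed in: the mandrel is home through the ring, the button was then pressed fully and sprang back, and the graver, dish and jar were not disturbed; my first push passed over the knob because the real fingertips sit 34 mm above the reported TCP, which I corrected for.

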